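# Slide the ink-cup tray home under the bottle shelf

## Robot

A 6-joint arm with a two-finger parallel gripper is mounted at the origin on the work surface. World frame = base frame: x ahead of the robot, y to its left, z up, the work surface at z = 0. Lengths are in mm, angles in rad, forces in N, time in s.
With the tool pointing down it reaches from about 350 to 875 mm from the base axis. Payload 4.2 kg.
Tool frame: the origin (TCP) lies midway between the tips of the shut fingers; the grasp point (between the pads) lies 19 mm behind it; y points along the fingers, x is the direction in which the jaws open and shut, and the axes are right-handed (so a half turn about y gives the same grasp; the last joint's range is limited). The gripper opens to 85 mm and grips with 20 to 120 N. Pads are 22 mm wide; open, the fingers measure 114 mm over their backs; the gripper's body (76 mm by 85 mm) begins 54 mm behind the grasp point. The pads swing forward as they close: fully open they stand 13 mm farther back than shut.
Start: joints at [-0.915, 0.385, 0.008, 0, -1.194, -0.259], TCP at [241.556, -576.411, 231.312] pointing down, gripper open.
Joint ranges: [-3.14, 3.14], [-1.21, 2.06], [-1.07, 1.41], [-3.16, 2.05], [-2.99, -0.16], [-3.1, 3.1]. Speed limits (rad/s): [2.79, 2.79, 3.14, 3.14, 3.14, 3.14].

## Interface

Orientations are given as a unit quaternion [x, y, z, w].
In Python, from bench import read_state, get_image, job_done gives the robot as it stands.
- The arm moves only by the tool play_rows, never from a script. Its argument "series" is a list of rows, each a list of 7 numbers: the shift along the tool's x, y, z in m, then the turn, a rotation vector about the tool's x, y, z in rad, then the finger opening in m, from 0 to 0.0854. In form: [[x, y, z, wx, wy, wz, claw], ...]. A call has 1 to 10 rows; each row shifts and turns the pose as measured when the row begins, along the tool's axes as they then stand; what a row does not reach is not made up. A row lasts 1/10 s, in which the tool goes at most 50 mm and 8.59 degrees, less where a joint would pass 70% of its speed; a pose out of reach is approached as far as the arm can. A call with a gripper value outside its range is refused whole. The fingers move at their own pace and stop on an object; the grip force is fixed at half the most. Time passes only in rows, so rows that do not move let the fingers close. It gives the time, the measured TCP pose, the force and the opening at its end, in the units of the state.
- read_state(): the state, without advancing time (a new reading comes with each control period).
- get_image(name): name is "scene" or "side" or "wrist"; returns a dict with "color" (420x560x3 uint8, red, green, blue), "intrinsics" (3x3 intrinsics, pixels), "origin" and "orientation" of the camera in the world. Camera axes: x right, y down, z forward; pixel columns grow to the right and rows downward; lengths in mm; the calibration is good to about 2 mm. A picture is of the moment at which its call begins. There is no depth.
- job_done(): hands the job in, once; it reports no verdict.
The state is a dict: "clock": time; "joints": joint angles; "joint_vel": joint speeds; "joint_efforts": joint torques, N m; "position": TCP position; "ee_rot": TCP orientation; "contact_force": force on the tool from outside, world axes, zero at the start; "wrist_torque": the same for the moment, N m; "gripper_width": finger opening in mm.
Only numpy, scipy, OpenCV 4.12 (cv2) and the standard library are available. Lean on these libraries where they do the work, as an engineer would, in place of code of your own. Each camera call takes 0.05 s, during which the arm holds its last target. There are 200 camera calls.

## Task

Put the ink-cup tray away in the empty bay under the low ink-bottle shelf: pushing it with the fingertips only, square it up to the bay and slide it gently in between the feet until its back edge meets the stop lip and it sits square against it. The upright cups leave little headroom, so keep the tray flat on the bench, never tipped or lifted, and do not disturb the bottles, the box, the cup or the jar around it.

Things in the scene. Friction and masses are not known exactly. Their poses are not given: they have to be found in the camera images.
- tray: stainless tray, 130 mm deep (x) by 150 mm wide (y), plain upright walls 14 mm high; a black rack of 13 white ink cups fixed inside, the tallest (along its back) 26 mm above the bench; 0.25 to 0.5 kg, slides freely. Origin: centre of its underside; x points to its back wall, which goes in first. Starts in front of the bay, up to about 50 mm to one side and turned up to about 25 degrees
- riser: grey sheet-steel bottle shelf fixed to the bench, 110 mm deep (x) by 352 mm wide (y), underside 33 mm and top 36 mm above the bench, on three 4 mm feet at y = -174, 0, +174 mm: two bays, each 170 mm wide. Bottles and a 68 mm high rail along its back half. Origin: centre of its footprint on the bench; x points from its open front (facing the robot) to its back, y to the robot's left
- bay (a point): middle of the empty bay's mouth (the bay on the robot's right): on the bench under the shelf's front edge, midway between the feet; in the riser's frame at x = -55, y = -87 mm; axes as the riser's
- stop (a point): middle of the empty bay's stop: on the bench at the front face of the 12 mm high fixed lip that closes the bay's back; in the riser's frame at x = +52, y = -87 mm; axes as the riser's. With the tray home its origin lies 65 mm before this point and its front wall stands 23 mm out from under the shelf
- ink0: small black ink bottle on the riser, 32 mm across, 95 mm tall; origin under its centre (so for all the bystanders)
- ink1: grey ink bottle on the riser, 38 mm across, 115 mm tall
- ink2: small blue ink bottle on the riser, 32 mm across, 95 mm tall
- ink3: black ink bottle on the riser, 38 mm across, 115 mm tall
- cartridge_box: flat white needle-cartridge box, 115 x 85 x 25 mm, lying in the riser's other bay, on the robot's left
- rinse_cup: open white rinse cup, 68 mm across, 70 mm tall, on the bench to the right of the tray
- jelly_jar: low white jar with a blue lid, 66 mm across, 50 mm tall, on the bench to the left of the tray
- wash_bottle: translucent wash bottle with a red cap and bent spout, 60 mm across, about 195 mm tall, on the bench by the riser's left-hand end
Not all that is in view belongs to the job. What is shaped like the tray but turquoise is not meant.

How it is judged (in metres and radians):
At the end, for the whole second after the job is handed in: The tray stands flat and still in the empty bay, its back edge within 6 mm of the stop lip and square to it within about 3.4 degrees (x of tray in the frame of riser above -0.019 m and y of tray in the frame of riser between -0.1 and -0.074 m and angle between the x axis of tray and the x axis of riser, either way round below 0.06 rad and angle between tray's own z axis and vertical below 0.03 rad and height (world z) of tray below 0.004 m and linear speed of tray below 0.01 m/s); the robot touches nothing.
It fails at once if the tray is tipped by more than about 4.5 degrees (angle between tray's own z axis and vertical above 0.08 rad).
It fails at once if the tray is lifted more than 6 mm off the bench (height (world z) of tray above 0.006 m).
It fails at once if the tray is shoved faster than 0.4 m/s (linear speed of tray above 0.4 m/s).
It fails at once if a bottle, the box, the cup or the jar is moved more than 15 mm or tipped (distance of any of ink0, ink1, ink2, ink3, cartridge_box, rinse_cup, jelly_jar, wash_bottle from where it was at the start of the episode above 0.015 m or angle between any of ink0, ink1, ink2, ink3, cartridge_box, rinse_cup, jelly_jar, wash_bottle's own z axis and vertical above 0.25 rad).
It also fails if it takes over 69 s, if anything falls off the work surface, if the arm or the gripper's body presses on something with over 40 N, if the wrist force passes 120 N, or if a joint passes its speed limit or range.

## Working session

There is one attempt and no reset: what is moved stays moved. The work goes in short steps, Python scripts to look and compute and a tool call to move; the robot and the scene stay as the last step left them, time stands still between calls to the robot, and variables do not carry over. Pictures are saved under pics/ and viewed, about 8 in all and at most 12, crops included, and the job is handed in when it is done.

Besides the shell and the picture viewer there is one more tool, called after ">>>" by a JSON object that holds its "api" and its "payload". play_rows: Moves the arm, as the interface text tells. Its arguments: {"type":"object","properties":{"series":{"type":"array","items":{"type":"array","items":{"type":"number"}}}},"required":["series"]}

```bash
mkdir -p pics
cat > h.py <<'E'
import numpy as np,cv2
from scipy.spatial.transform import Rotation as R
from bench import read_state,get_image,job_done
def snap(n,f):
    d=get_image(n); cv2.imwrite(f'pics/{f}.png',d['color'][:,:,::-1]); np.savez(f'pics/{f}.npz',**{k:np.array(v) for k,v in d.items()}); return d
def load(f): return dict(np.load(f'pics/{f}.npz'))
def ray(d,u,v):
    r=R.from_quat(d['orientation']).apply(np.linalg.inv(d['intrinsics'])@[u,v,1]); return np.array(d['origin']),r
def onz(d,u,v,z=0):
    o,r=ray(d,u,v); return o+r*(z-o[2])/r[2]
def tri(a,pa,b,pb):
    o1,r1=ray(a,*pa);o2,r2=ray(b,*pb);r1/=np.linalg.norm(r1);r2/=np.linalg.norm(r2)
    t=np.linalg.lstsq(np.c_[r1,-r2],o2-o1,rcond=None)[0];p,q=o1+r1*t[0],o2+r2*t[1];return (p+q)/2,np.linalg.norm(p-q)
def proj(d,P):
    p=R.from_quat(d['orientation']).inv().apply(np.array(P,float)-d['origin'])@np.array(d['intrinsics']).T; return p[...,:2]/p[...,2:]
E
python3 - <<'E'
from h import *
s=read_state();print(s)
for n in('scene','side'):
    d=snap(n,n+'0');print(n,d['origin'],d['orientation'],d['intrinsics'])
snap('wrist','wrist0')
E
```

```text
{'clock': 0.0, 'joints': array([-9.15396421e-01,  3.85581450e-01,  6.60157183e-03, -5.25423093e-04,
       -1.19400612e+00, -2.58624309e-01]), 'joint_vel': array([ 2.63701741e-05,  9.02559031e-04,  5.04840786e-04,  2.40320556e-03,
        1.59158904e-04, -9.54281157e-04]), 'joint_efforts': array([ 7.58769274e-04, -3.92280400e+01,  1.88402957e+01,  4.18611065e+00,
       -4.61568357e-03, -5.05251990e-05]), 'position': array([ 241.3325299 , -575.87795828,  230.19315385]), 'ee_rot': array([ 0.391028  ,  0.58911208, -0.58828586, -0.39238223]), 'contact_force': array([ 0.17030245, -0.66340657,  0.06047677]), 'wrist_torque': array([ 0.02590164, -0.01615998, -0.02009283]), 'gripper_width': 85.44649252179119}
scene [865.34284698 560.09066874 929.36004245] [ 0.23032595  0.92946384 -0.27773539 -0.0768764 ] [[487.94522467   0.         279.81305554]
 [  0.         487.94522467 208.59108648]
 [  0.           0.           1.        ]]
side [-19.60900139 839.86766246 792.29122938] [-0.29861667  0.84543211 -0.41681311  0.14946393] [[449.58711261   0.         285.37746327]
 [  0.         449.58711261 209.7942058 ]
 [  0.           0.           1.        ]]
```

View pics/scene0.png

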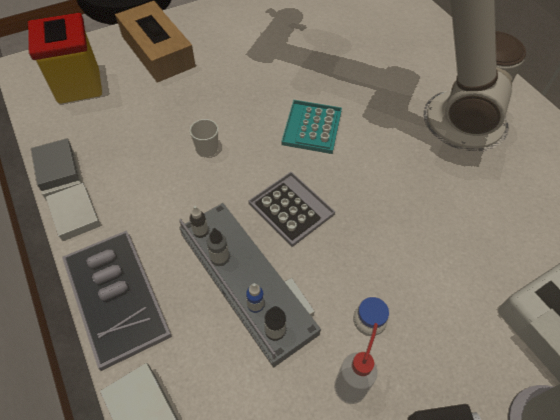

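View pics/side0.png

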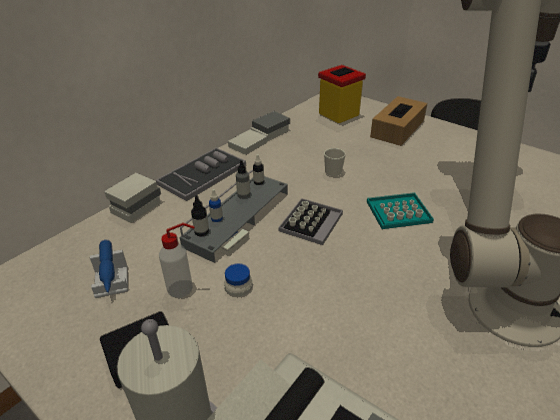

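Two views show the set-up. Candidates for the tray are:
- The grey tray with a black rack and white cups, at scene (291,208) and side (311,220).
- The turquoise look-alike, at scene (312,126).
- The large dark instrument tray, at scene (117,297).

I choose the first, which matches the description. The riser runs from scene (200,215) to (297,345). The box is in its left bay at (298,298), the cup at (205,138) and the jar at (373,315). Next is a close crop of the tray and riser.

Run:
```python
from h import *
d=load('scene0');c=d['color'][165:365,170:345,::-1]
c=cv2.resize(c,None,fx=3,fy=3,interpolation=cv2.INTER_CUBIC)[:600]
for i in range(0,175,25): cv2.putText(c,str(170+i),(i*3,10),0,.35,(0,0,255)); cv2.line(c,(i*3,0),(i*3,600),(0,0,200),1) if 0 else None
for i in range(0,200,25): cv2.putText(c,str(165+i),(0,i*3+4),0,.35,(0,0,255))
cv2.imwrite('pics/crop0.png',c)
```

```text
(no output)
```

View pics/crop0.png

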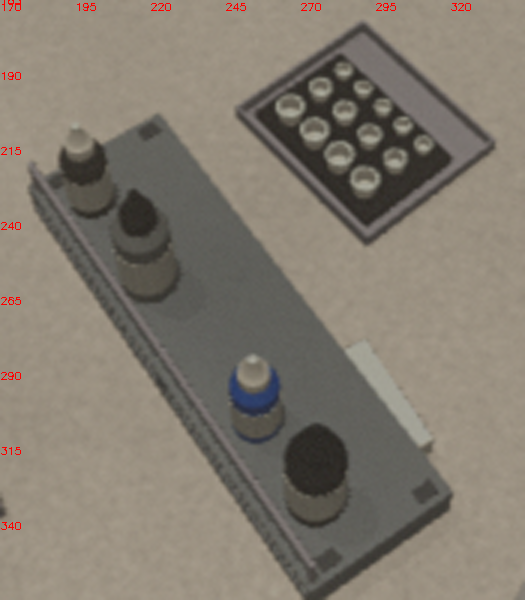

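The crop confirms the choice: a steel rim around a black rack, with the largest cups along the left-to-bottom side, so the back already faces the riser. Tray corners in the crop are (238,112), (363,25), (494,145) and (367,241). The riser's front top edge runs (160,115) to (450,495).

Run:
```python
from h import *
d=load('scene0');s=load('side0')
f=lambda p:(p[0]/3+170-.33,p[1]/3+165-.33)
T=np.array([onz(d,*f(p),14) for p in [(238,112),(363,25),(494,145),(367,241)]])
print('tray',T.round(1),[np.linalg.norm(T[i]-T[i-1]).round(1) for i in range(4)],T.mean(0))
F=np.array([onz(d,*f(p),36) for p in [(160,115),(450,495),(307,598)]]);print('riser',F.round(1),np.linalg.norm(F[1]-F[0]),np.linalg.norm(F[2]-F[1]))
# overlay in side view
c=cv2.resize(s['color'][140:280,160:360,::-1],None,fx=4,fy=4,interpolation=cv2.INTER_CUBIC)
for P,z in[(T,0),(F,0)]:
    for q in proj(s,P): cv2.circle(c,tuple(int(v) for v in ((q+.5-[160,140])*4)),3,(0,0,255),1)
cv2.imwrite('pics/side_ov.png',c)
```

```text
tray [[621.6 -15.8  14. ]
 [497.8 -44.9  14. ]
 [465.3  99.2  14. ]
 [588.9 126.9  14. ]] [np.float64(146.5), np.float64(127.2), np.float64(147.7), np.float64(126.8)] [543.38200111  41.33856042  14.        ]
riser [[679.5 -26.1  36. ]
 [637.5 321.6  36. ]
 [746.8 336.4  36. ]] 350.1672156879992 110.3137828558963
```

View pics/side_ov.png

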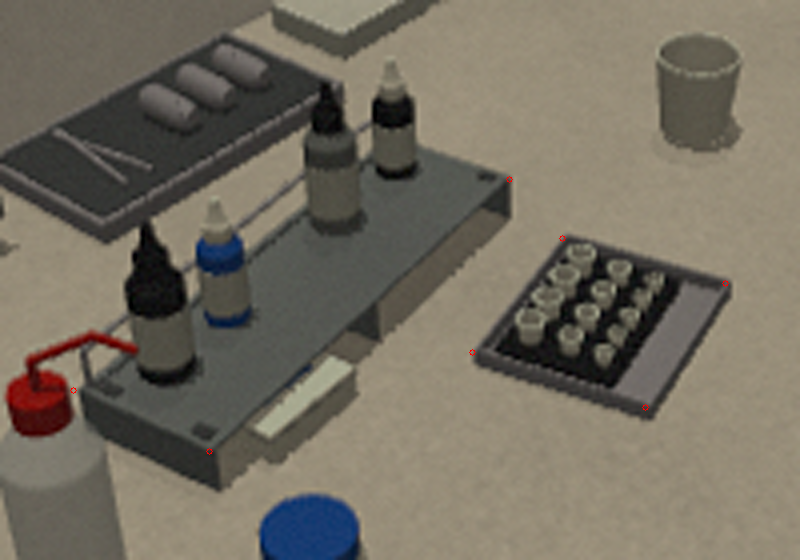

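Run:
```python
from h import *
d=load('scene0');s=load('side0')
f=lambda p:(p[0]/3+170-.33,p[1]/3+165-.33); g=lambda p:(p[0]/4+160-.4,p[1]/4+140-.4)
for a,b in [((238,112),(562,239)),((363,25),(728,285)),((494,145),(649,411)),((367,241),(475,354)),((160,115),(511,179)),((450,495),(212,452))]:
    P,e=tri(d,f(a),s,g(b));print(P.round(1),round(e,1))
h=cv2.cvtColor(d['color'],cv2.COLOR_RGB2HSV);m=cv2.inRange(h,(75,90,50),(98,255,255));m[:90]=0;m[165:]=0
ys,xs=np.nonzero(m);c=cv2.boxPoints(cv2.minAreaRect(np.c_[xs,ys].astype(np.float32)));print('decoy',np.array([onz(d,*p,10) for p in c]).round())
print('cup',onz(d,205,125,70),'jar',onz(d,373,311,50))
print(R.from_quat(read_state()['ee_rot']).as_matrix().round(3))
for a in (0.121,):
    for sg in(1,-1):
        y=np.array([-np.sin(a),np.cos(a),0])*sg;z=np.cross(y,[0,0,-1]);M=np.c_[y,[0,0,-1],z]
        print(sg,R.from_matrix(R.from_quat(read_state()['ee_rot']).as_matrix().T@M).as_rotvec())
```

```text
[621.5 -16.   13.1] 0.8
[496.7 -46.6  11.6] 0.3
[463.5  97.1  10.1] 0.2
[588.  125.4  11.7] 0.9
[679.2 -26.9  35.4] 0.8
[636.8 320.5  34.2] 1.2
decoy [[ 469. -143.   10.]
 [ 376. -268.   10.]
 [ 275. -174.   10.]
 [ 374.  -58.   10.]]
cup [ 631.71429117 -227.53724064   70.        ] jar [532.47891157 341.16848525  50.        ]
[[-0.386 -0.001 -0.922]
 [ 0.922  0.001 -0.386]
 [ 0.002 -1.     0.   ]]
1 [-0.00034551  0.27563985  0.00164573]
-1 [ 2.37333913e-03 -2.86595181e+00  4.98267648e-04]
```

>>> {"api": "play_rows", "payload": {"series": [[0,0,0,0,0.138,0,0.085],[0,0,0,0,0.138,0,0.085],[0.035,0,-0.016,0,0,0,0.085],[0.035,0,-0.016,0,0,0,0.085],[0.035,0,-0.016,0,0,0,0.085],[0.035,0,-0.016,0,0,0,0.085],[0.035,0,-0.016,0,0,0,0.085],[0.035,0,-0.016,0,0,0,0.085],[0.035,0,-0.016,0,0,0,0.085],[0.035,0,-0.016,0,0,0,0.085]]}}

```text
clock: 1.15
position: [338.9, -276.1, 226.0]
ee_rot: [0.471, 0.525, -0.524, -0.478]
contact_force: [0.5, -0.2, 0.5]
gripper_width: 85.2
```

```bash
cat > g.py <<'E'
import sys
from h import *
# usage: g.py X Y Z yaw -> remaining shift in tool axes (mm) and turn
s=read_state();M=R.from_quat(s['ee_rot']).as_matrix();X=np.array([float(v) for v in sys.argv[1:4]]);a=float(sys.argv[4])
y=np.array([-np.sin(a),np.cos(a),0]);W=np.c_[y,[0,0,-1],np.cross(y,[0,0,-1])]
print('t',s['clock'],'pos',s['position'].round(1),'shift',(M.T@(X-s['position'])).round(1),'turn',R.from_matrix(M.T@W).as_rotvec().round(4),'F',s['contact_force'].round(1),'w',round(s['gripper_width'],1))
E
python3 g.py 432 28 120 .121
```

```text
t 1.15 pos [ 338.9 -276.1  226. ] shift [ 292.6  107.8 -123.2] turn [-0.005  -0.0219  0.0082] F [ 0.5 -0.2  0.5] w 85.2
```

>>> {"api": "play_rows", "payload": {"series": [[0.036,0,-0.016,0,-0.011,0.004,0.085],[0.036,0,-0.016,0,-0.011,0.004,0.085],[0.036,0,-0.016,0,0,0,0.085],[0.036,0,-0.016,0,0,0,0.085],[0.036,0,-0.016,0,0,0,0.085],[0.036,0.01,-0.016,0,0,0,0.085],[0.036,0.01,-0.016,0,0,0,0.085],[0.03,0.02,-0.008,0,0,0,0.085],[0,0.02,0,0,0,0,0.085],[0,0,0,0,0,0,0.085]]}}

```text
clock: 2.15
position: [426.9, 35.3, 165.4]
ee_rot: [0.467, 0.532, -0.531, -0.467]
contact_force: [-1.4, -1.0, 0.3]
gripper_width: 84.8
```

```bash
python3 g.py 428 26 40 .121; python3 -c "
from h import *
snap('wrist','wrist1')"
```

```text
t 2.15 pos [426.9  35.3 165.4] shift [ -9.5 125.4   0.3] turn [0.0012 0.0085 0.0012] F [-1.4 -1.   0.3] w 84.8
```

View pics/wrist1.png

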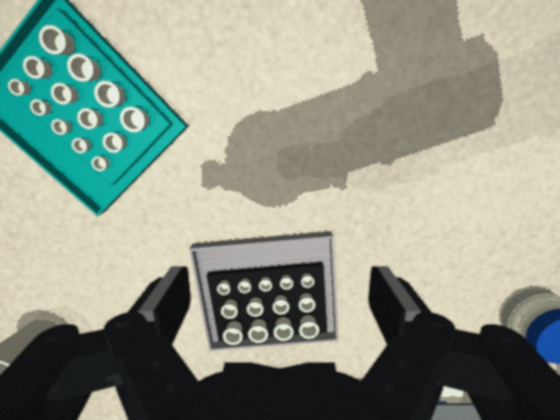

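```bash
python3 -c "
from h import *
d=load('wrist1')
print(d['origin'],onz(d,192,246,14),onz(d,332,234,14))"
```

```text
[351.03170985  25.3701186  306.96788302] [490.46773535 -46.45788591  14.        ] [458.72675365  94.36143109  14.        ]
```

>>> {"api": "play_rows", "payload": {"series": [[-0.003,0.03,0,0,0.004,0,0.085],[-0.003,0.03,0,0,0.004,0,0.085],[-0.003,0.03,0,0,0,0,0.085],[0,0.03,0,0,0,0,0.085],[0,0.02,0,0,0,0,0.085],[0,0.01,0,0,0,0,0.085],[0,0.005,0,0,0,0,0.085],[0,0,0,0,0,0,0.085]]}}

```text
clock: 3.0
position: [440.8, 25.2, 16.5]
ee_rot: [0.475, 0.536, -0.52, -0.465]
contact_force: [0.5, 0.7, 0.8]
gripper_width: 84.8
```

```bash
python3 g.py 428 26 -6 .121
```

```text
t 3.0 pos [440.8  25.2  16.5] shift [ 2.2 22.2 13.2] turn [ 0.0263 -0.0052  0.0051] F [0.5 0.7 0.8] w 84.8
```

>>> {"api": "play_rows", "payload": {"series": [[0.001,0,0.008,0.013,-0.003,0.003,0.085],[0.001,0,0.006,0.013,-0.003,0.002,0.085],[0,0.006,0,0,0,0,0.085],[0,0.006,0,0,0,0,0.085],[0,0.004,0,0,0,0,0.085],[0,0,0,0,0,0,0.085]]}}

```text
clock: 3.6
position: [427.8, 26.3, 2.3]
ee_rot: [0.469, 0.531, -0.528, -0.468]
contact_force: [0.6, -0.1, 0.3]
gripper_width: 84.9
```

```bash
python3 g.py 428 26 -7 .121
```

```text
t 3.6 pos [427.8  26.3   2.3] shift [-0.3  9.3 -0.1] turn [0.0055 0.0013 0.0018] F [ 0.6 -0.1  0.3] w 84.9
```

>>> {"api": "play_rows", "payload": {"series": [[0,0.004,0,0.005,0,0,0.085],[0,0.003,0,0,0,0,0.085],[0,0,0,0,0,0,0.085]]}}

```text
clock: 3.9
position: [427.9, 26.4, -5.6]
ee_rot: [0.468, 0.53, -0.529, -0.469]
contact_force: [1.1, 0.2, -0.1]
gripper_width: 85.0
```

```bash
python3 g.py 428 26 -5 .121;python3 -c "
from h import *
snap('side','side1')
d=load('side1');c=d['color'][150:290,240:440,::-1];cv2.imwrite('pics/side1c.png',cv2.resize(c,None,fx=4,fy=4,interpolation=cv2.INTER_CUBIC))"
```

```text
t 3.9 pos [427.9  26.4  -5.6] shift [-0.4 -0.6 -0. ] turn [-0.0004  0.0016  0.0016] F [ 1.1  0.2 -0.1] w 85.0
```

View pics/side1c.png

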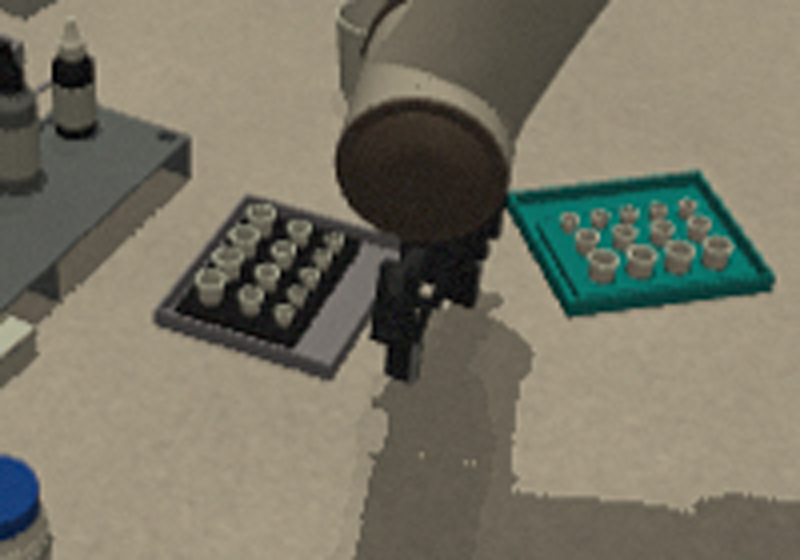

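The side crop shows the left finger, at (400,365), just behind the tray's front wall and just above the bench, clear of the turquoise tray. Starting the gentle square push.

>>> {"api": "play_rows", "payload": {"series": [[0,0,-0.008,0,0,0,0.085],[0,0,-0.008,0,0,0,0.085],[0,0,-0.008,0,0,0,0.085],[0,0,-0.008,0,0,0,0.085],[0,0,-0.006,0,0,0,0.085],[0,0,-0.006,0,0,0,0.085],[0,0,-0.006,0,0,0,0.085],[0,0,0,0,0,0,0.085]]}}

```text
clock: 4.75
position: [479.7, 32.3, -5.9]
ee_rot: [-0.467, -0.528, 0.531, 0.47]
contact_force: [-0.3, -0.1, -1.3]
gripper_width: 85.0
```

```bash
python3 g.py 475 32 -5 .121;python3 -c "
from h import *
snap('scene','scene2')
d=load('scene2');c=d['color'][165:315,170:370,::-1];cv2.imwrite('pics/scene2c.png',cv2.resize(c,None,fx=4,fy=4,interpolation=cv2.INTER_CUBIC))"
```

```text
t 4.75 pos [479.7  32.3  -5.9] shift [ 0.2 -0.9  4.7] turn [-0.0058  0.002   0.0005] F [-0.3 -0.1 -1.3] w 85.0
```

View pics/scene2c.png

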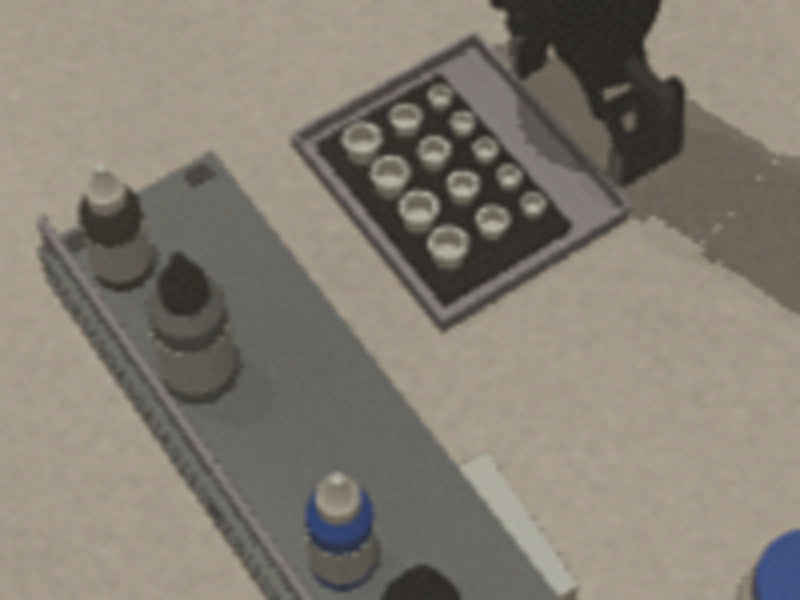

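The tray has swung round and looks nearly square to the shelf. Corners in the crop are (294,140), (476,40), (628,210) and (445,325).

```bash
cat > m.py <<'E'
from h import *
def tray(f,pts,x0,y0,k,a=.121):
    d=load(f);T=np.array([onz(d,p[0]/k+x0-.4,p[1]/k+y0-.4,14) for p in pts])[:,:2] # backR,frontR,frontL,backL
    u=T[0]-T[1]+T[3]-T[2];v=T[2]-T[1]+T[3]-T[0]
    yaw=[np.arctan2(u[1],u[0]),np.arctan2(-v[0],v[1])]
    mid=np.array([658.5,147.75]);X=np.array([np.cos(a),np.sin(a)]);Y=np.array([-np.sin(a),np.cos(a)])
    c=T.mean(0);rel=c-mid-55*X
    print('c',c.round(1),'yaw rel',np.round(np.array(yaw)-a,3),'riser xy',rel@X,rel@Y,'sides',np.linalg.norm(u)/2,np.linalg.norm(v)/2)
E
python3 -c "
from m import *
tray('scene2',[(294,140),(476,40),(628,210),(445,325)],170,165,4)"
```

```text
c [558.1  36.8] yaw rel [0.007 0.008] riser xy -168.0720095195669 -98.0272610111858 sides 126.52766675825309 145.7685064287954
```

>>> {"api": "play_rows", "payload": {"series": [[0.0014,0,-0.006,0,0,0,0.085],[0.0014,0,-0.006,0,0,0,0.085],[0.0014,0,-0.006,0,0,0,0.085],[0.0014,0,-0.006,0,0,0,0.085],[0.0014,0,-0.005,0,0,0,0.085],[0,0,0,0,0,0,0.085]]}}

```text
clock: 5.4
position: [500.7, 39.1, -7.2]
ee_rot: [-0.465, -0.521, 0.535, 0.475]
contact_force: [-0.4, 0.3, 0.6]
gripper_width: 84.7
```

```bash
python3 g.py 512 43 -5 .121;python3 -c "
from h import *
snap('scene','scene3')
d=load('scene3');c=d['color'][165:315,170:370,::-1];cv2.imwrite('pics/scene3c.png',cv2.resize(c,None,fx=4,fy=4,interpolation=cv2.INTER_CUBIC))"
```

```text
t 5.4 pos [500.7  39.1  -7.2] shift [  2.5  -2.4 -11.6] turn [-0.0243 -0.0049 -0.0035] F [-0.4  0.3  0.6] w 84.7
```

View pics/scene3c.png

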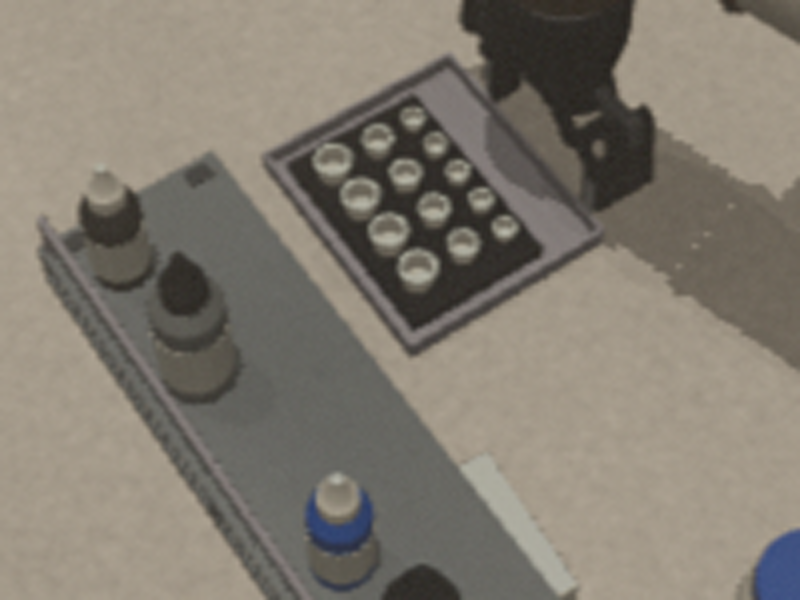

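```bash
python3 -c "
from m import *
tray('scene3',[(265,158),(447,58),(602,232),(414,352)],170,165,4)"
```

```text
c [579.   41.8] yaw rel [0.01  0.002] riser xy -146.66506433886423 -95.62787958317975 sides 126.82629818332552 148.23484271576004
```

The slanted push half slips: the tray needs about 9 mm more to the left before the mouth. I'll nudge its right wall sideways with shut fingers.

>>> {"api": "play_rows", "payload": {"series": [[0,-0.002,0.015,-0.012,0,0,0.085],[0,0,0.02,-0.012,0,0,0.085],[0,-0.02,0.01,0,0,0,0.085],[0,-0.03,0,0,0,0,0],[0,-0.035,0,0,0,0,0],[0,-0.03,0,0,0,0,0],[-0.02,-0.01,-0.01,0,0,0,0],[-0.03,0,-0.025,0,0,0,0],[-0.03,0,-0.025,0,0,0,0],[-0.03,0,-0.025,0,0,0,0]]}}

```text
clock: 6.45
position: [567.6, -59.7, 134.1]
ee_rot: [0.475, 0.544, -0.52, -0.456]
contact_force: [-0.4, -0.1, 0.3]
gripper_width: 0.2
```

```bash
python3 g.py 593 -72 40 .121
```

```text
t 6.45 pos [567.6 -59.7 134.1] shift [-15.7  95.  -19.4] turn [0.0435 0.0108 0.0024] F [-0.4 -0.1  0.3] w 0.2
```

>>> {"api": "play_rows", "payload": {"series": [[-0.008,0,-0.01,0.022,0.005,0,0],[-0.008,0,-0.01,0.02,0.005,0,0],[0,0.025,0,0,0,0,0],[0,0.025,0,0,0,0,0],[0,0.02,0,0,0,0,0],[0,0.012,0,0,0,0,0],[0,0,0,0,0,0,0]]}}

```text
clock: 7.15
position: [608.2, -76.8, 53.5]
ee_rot: [0.477, 0.537, -0.52, -0.462]
contact_force: [-0.5, -1.0, 0.4]
gripper_width: -0.2
```

```bash
python3 g.py 593 -72 7 .121
```

```text
t 7.15 pos [608.2 -76.8  53.5] shift [ 6.6 46.  16.1] turn [ 0.0327 -0.0023 -0.0007] F [-0.5 -1.   0.4] w -0.2
```

>>> {"api": "play_rows", "payload": {"series": [[0.003,0,0.008,0.016,0,0,0],[0.003,0,0.008,0.016,0,0,0],[0,0.015,0.001,0.003,0,0,0],[0,0.015,0.001,0.003,0,0,0],[0,0.01,0.001,0.003,0,0,0],[0,0.004,0,0,0,0,0],[0,0,0,0,0,0,0]]}}

```text
clock: 7.85
position: [590.1, -72.2, 8.0]
ee_rot: [-0.468, -0.528, 0.53, 0.47]
contact_force: [-0.1, -0.3, -0.3]
gripper_width: -0.0
```

```bash
python3 g.py 593 -72 7 .121
```

```text
t 7.85 pos [590.1 -72.2   8. ] shift [-0.2  1.  -2.9] turn [-0.0036 -0.0005 -0.0012] F [-0.1 -0.3 -0.3] w -0.0
```

>>> {"api": "play_rows", "payload": {"series": [[0.006,0,-0.003,0,0,0,0],[0.006,0,0,0,0,0,0],[0.006,0,0,0,0,0,0],[0.006,0,0,0,0,0,0],[0.004,0,0,0,0,0,0],[0,0,0,0,0,0,0]]}}

```text
clock: 8.45
position: [590.8, -41.1, 9.0]
ee_rot: [-0.469, -0.529, 0.53, 0.469]
contact_force: [-0.1, -0.3, -0.9]
gripper_width: -0.1
```

```bash
python3 g.py 593 -72 7 .121;python3 -c "
from h import *
snap('scene','scene4')
d=load('scene4');c=d['color'][145:295,170:370,::-1];cv2.imwrite('pics/scene4c.png',cv2.resize(c,None,fx=4,fy=4,interpolation=cv2.INTER_CUBIC))"
```

```text
t 8.45 pos [590.8 -41.1   9. ] shift [-31.    2.1   1.6] turn [-0.001   0.0003 -0.0014] F [-0.1 -0.3 -0.9] w -0.1
```

View pics/scene4c.png

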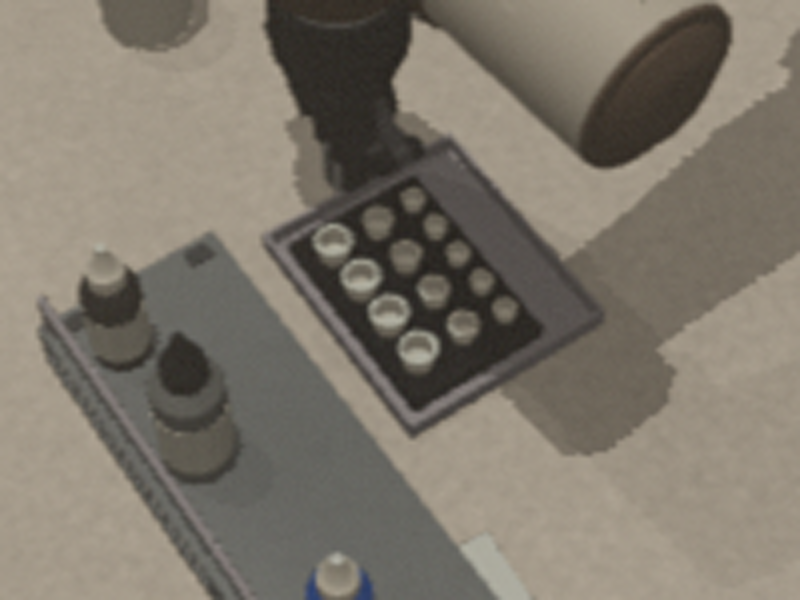

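The scene crop shows the finger just at the right wall (385,165) and the tray not yet moved. Nine pictures viewed so far, so from here I'll track the tray numerically.

```bash
cat > tr.py <<'E'
import sys
from m import *
# tr.py prev new : motion of tray (riser frame) between stored prev and new scene picture
p=load(sys.argv[1]);n=snap('scene',sys.argv[2])
c=np.array([float(v) for v in sys.argv[3:5]]);th=float(sys.argv[5]);a=.121  # previous tray riser pose
O=np.array([713.1,154.4]);Rm=np.array([[np.cos(a),-np.sin(a)],[np.sin(a),np.cos(a)]])
W=lambda q:np.c_[q@Rm.T+O,np.full(len(q),18.)]
rt=np.array([[np.cos(th),-np.sin(th)],[np.sin(th),np.cos(th)]])
cor=np.array([(65,75),(65,-75),(-65,-75),(-65,75)])@rt.T+c
g0,g1=[cv2.cvtColor(i['color'],cv2.COLOR_RGB2GRAY) for i in(p,n)]
m=np.zeros_like(g0);cv2.fillConvexPoly(m,proj(p,W(cor)).round().astype(np.int32),255)
f=cv2.goodFeaturesToTrack(g0,80,.03,3,mask=m)
q,st,_=cv2.calcOpticalFlowPyrLK(g0,g1,f,None,winSize=(15,15),maxLevel=3);b,_,_=cv2.calcOpticalFlowPyrLK(g1,g0,q,None,winSize=(15,15),maxLevel=3)
ok=(st[:,0]>0)&(np.linalg.norm(b-f,axis=2)[:,0]<.4)
pl=lambda d,x:np.array([(onz(d,u,v,18)[:2]-O)@Rm for u,v in x[:,0]])
A,B=pl(p,f[ok]),pl(n,q[ok])
if len(sys.argv)>6:
    k=np.linalg.norm(B-A,axis=1)>2;A,B=A[k],B[k]
M,inl=cv2.estimateAffinePartial2D(A,B,ransacReprojThreshold=1.5)
dt=np.arctan2(M[1,0],M[0,0]);print('n',len(A),'inl',inl.sum(),'new c',(M[:,:2]@c+M[:,2]).round(1),'yaw',round(th+dt,4),'scale',np.hypot(M[0,0],M[1,0]).round(3))
E
python3 tr.py scene3 s5 -146.7 -95.6 0.005
```

```text
n 8 inl 8 new c [-146.7  -95.1] yaw 0.0039 scale 1.004
```

>>> {"api": "play_rows", "payload": {"series": [[0.004,0,0,0,0,0,0],[0.004,0,0,0,0,0,0],[0,0,0,0,0,0,0]]}}

```text
clock: 8.85
position: [589.8, -34.0, 9.0]
ee_rot: [-0.469, -0.528, 0.53, 0.469]
contact_force: [-0.9, -0.3, 0.1]
gripper_width: 0.2
```

```bash
python3 g.py 593 -42 7 .121; python3 tr.py s5 s6 -146.7 -95.6 0.005
```

```text
t 8.85 pos [589.8 -34.    9. ] shift [-8.3  2.  -2.2] turn [-0.0012 -0.0014 -0.0018] F [-0.9 -0.3  0.1] w 0.2
n 79 inl 78 new c [-147.   -88.3] yaw 0.0061 scale 1.0
```

>>> {"api": "play_rows", "payload": {"series": [[0.0015,0,0,0,0,0,0],[0,0,0,0,0,0,0],[-0.01,0,0,0,0,0,0],[-0.02,0,0,0,0,0,0],[0,-0.03,0,0,0,0,0],[0,-0.035,0,0,0,0,0],[0,-0.03,0,0,0,0,0],[0.01,0,0.03,0,0,0,0.085],[0.025,0,0.03,0,0,0,0.085],[0.025,0,0.03,0,0,0,0.085]]}}

```text
clock: 9.9
position: [499.4, -18.2, 107.2]
ee_rot: [0.472, 0.528, -0.527, -0.47]
contact_force: [-0.2, 0.5, 0.0]
gripper_width: 43.0
```

```bash
python3 -c "
import numpy as np
a=.121;c,s=np.cos(a),np.sin(a)
for x in(-146.7-65-35,-146.7-65-25):print(713.1+c*x+s*87,154.4+s*x-c*87)"; python3 g.py 475 38 60 .121; python3 tr.py s6 s7 -147 -88.3 0.006
```

```text
478.70509615798125 38.25819420686298
488.63198043060373 39.46524376589505
t 9.9 pos [499.4 -18.2 107.2] shift [58.6 47.1 18. ] turn [ 0.0026 -0.008  -0.0011] F [-0.2  0.5  0. ] w 43.0
n 20 inl 19 new c [-147.1  -87. ] yaw 0.0068 scale 1.001
```

>>> {"api": "play_rows", "payload": {"series": [[0.02,0,0.01,0,-0.004,0,0.085],[0.02,0,0.008,0,-0.004,0,0.085],[0.018,0,0.002,0,0,0,0.085],[0,0.025,0.003,0.005,0,0,0.085],[0,0.025,0.003,0.005,0,0,0.085],[0,0.015,0.003,0.005,0,0,0.085],[0,0,0,0,0,0,0.085]]}}

```text
clock: 10.65
position: [455.3, 38.4, 42.7]
ee_rot: [-0.465, -0.527, 0.532, 0.472]
contact_force: [0.1, 0.8, -1.0]
gripper_width: 85.0
```

```bash
python3 g.py 475 38 -5 .121
```

```text
t 10.65 pos [455.3  38.4  42.7] shift [ -3.   47.5 -20.1] turn [-0.0122  0.0018  0.0035] F [ 0.1  0.8 -1. ] w 85.0
```

>>> {"api": "play_rows", "payload": {"series": [[-0.003,0.015,0,-0.01,0,0.003,0.085],[0,0.015,0,0,0,0,0.085],[0,0.01,0,0.004,0,0,0.085],[0,0.004,0,0.003,0,0,0.085],[0,0,0,0,0,0,0.085]]}}

```text
clock: 11.15
position: [459.6, 35.5, 0.4]
ee_rot: [-0.467, -0.53, 0.53, 0.469]
contact_force: [-0.5, -0.1, -0.3]
gripper_width: 84.9
```

```bash
python3 g.py 475 38 -5 .121
```

```text
t 11.15 pos [4.596e+02 3.550e+01 4.000e-01] shift [  0.6   5.4 -15.6] turn [-0.0019  0.0018  0.002 ] F [-0.5 -0.1 -0.3] w 84.9
```

>>> {"api": "play_rows", "payload": {"series": [[0,0.003,-0.008,0,0,0,0.085],[0,0.002,-0.008,0,0,0,0.085],[0,0,-0.008,0,0,0,0.085],[0,0,-0.007,0,0,0,0.085],[0,0,-0.007,0,0,0,0.085],[0,0,-0.007,0,0,0,0.085],[0,0,-0.007,0,0,0,0.085],[0,0,0,0,0,0,0.085]]}}

```text
clock: 11.95
position: [513.4, 41.4, -3.6]
ee_rot: [-0.467, -0.528, 0.531, 0.471]
contact_force: [-0.3, -0.1, -0.3]
gripper_width: 85.1
```

```bash
python3 g.py 633 57 -5 .121; python3 tr.py s7 s8 -147.1 -87 0.006
```

```text
t 11.95 pos [513.4  41.4  -3.6] shift [   0.9    0.5 -120.6] turn [-0.0076  0.0008  0.0011] F [-0.3 -0.1 -0.3] w 85.1
n 57 inl 56 new c [-134.2  -87.7] yaw 0.0097 scale 1.0
```

>>> {"api": "play_rows", "payload": {"series": [[0,0,-0.007,-0.004,0,0,0.085],[0,0,-0.007,-0.003,0,0,0.085],[0,0,-0.007,0,0,0,0.085],[0,0,-0.007,0,0,0,0.085],[0,0,-0.007,0,0,0,0.085],[0,0,-0.007,-0.002,0,0,0.085],[0,0,-0.006,0,0,0,0.085],[0,0,0,0,0,0,0.085]]}}

```text
clock: 12.8
position: [550.4, 43.4, -5.1]
ee_rot: [-0.464, -0.521, 0.536, 0.474]
contact_force: [0.1, -0.2, -0.3]
gripper_width: 84.9
```

```bash
python3 g.py 633 57 -5 .121; python3 tr.py s8 s9 -134.2 -87.7 0.0097 1
```

```text
t 12.8 pos [550.4  43.4  -5.1] shift [  3.7  -2.3 -83.6] turn [-0.0254 -0.0018 -0.0035] F [ 0.1 -0.2 -0.3] w 84.9
n 49 inl 46 new c [-96.9 -90.2] yaw 0.0097 scale 1.002
```

>>> {"api": "play_rows", "payload": {"series": [[0.001,0,-0.005,-0.009,0,0,0.085],[0.001,0,-0.005,-0.009,0,-0.002,0.085],[0.001,0,-0.006,-0.007,0,-0.002,0.085],[0.001,0,-0.006,-0.003,0,0,0.085],[0.001,0,-0.006,-0.003,0,0,0.085],[0.001,0,-0.006,-0.003,0,0,0.085],[0.001,0,-0.006,-0.003,0,0,0.085],[0,0,0,0,0,0,0.085]]}}

```text
clock: 13.65
position: [579.9, 51.2, -6.4]
ee_rot: [-0.469, -0.525, 0.531, 0.472]
contact_force: [1.1, 0.0, -0.0]
gripper_width: 85.2
```

```bash
python3 g.py 633 57 -5 .121; python3 tr.py s9 s10 -96.9 -90.2 0.0097 1
```

```text
t 13.65 pos [579.9  51.2  -6.4] shift [ -0.4  -1.9 -53.4] turn [-0.0083 -0.0062 -0.0035] F [ 1.1  0.  -0. ] w 85.2
n 37 inl 31 new c [-67.  -86.6] yaw 0.0078 scale 1.003
```

>>> {"api": "play_rows", "payload": {"series": [[0,-0.001,-0.006,-0.008,-0.003,-0.002,0.085],[0,0,-0.006,-0.003,0,0,0.085],[0,0,-0.006,-0.003,0,0,0.085],[0,0,-0.006,-0.003,0,0,0.085],[0,0,-0.006,-0.003,0,0,0.085],[0,0,-0.006,-0.003,0,0,0.085],[0,0,0,0,0,0,0.085]]}}

```text
clock: 14.4
position: [616.8, 55.5, -6.0]
ee_rot: [0.473, 0.532, -0.525, -0.466]
contact_force: [-1.9, -0.7, 0.5]
gripper_width: 84.8
```

```bash
python3 g.py 633 57 -5 .121; python3 tr.py s10 s11 -67 -86.6 0.0078 1
```

```text
t 14.4 pos [616.8  55.5  -6. ] shift [ -0.4  -0.8 -16.3] turn [ 0.0132 -0.0031 -0.0016] F [-1.9 -0.7  0.5] w 84.8
n 6 inl 5 new c [-31.2 -86.7] yaw 0.0129 scale 0.996
```

>>> {"api": "play_rows", "payload": {"series": [[0,0,-0.003,0.006,-0.003,0,0.085],[0,0,-0.003,0.004,0,0,0.085],[0,0,-0.003,0,0,0,0.085],[0,0,-0.002,0,0,0,0.085],[0,0,0,0,0,0,0.085]]}}

```text
clock: 14.95
position: [626.7, 56.4, -5.8]
ee_rot: [-0.469, -0.528, 0.53, 0.469]
contact_force: [-3.4, -0.1, 1.5]
gripper_width: 84.9
```

```bash
python3 g.py 633 57 -5 .121
```

```text
t 14.95 pos [626.7  56.4  -5.8] shift [-0.2 -0.8 -6.3] turn [-0.0016 -0.0002 -0.0021] F [-3.4 -0.1  1.5] w 84.9
```

>>> {"api": "play_rows", "payload": {"series": [[0,0,-0.002,0,0,0,0.085],[0,0,-0.002,0,0,0,0.085],[0,0,-0.002,0,0,0,0.085]]}}

```text
clock: 15.25
position: [632.1, 57.0, -5.8]
ee_rot: [-0.469, -0.528, 0.531, 0.469]
contact_force: [-4.1, -0.3, 2.5]
gripper_width: 84.8
```

```bash
python3 g.py 633 57 -5 .121
```

```text
t 15.25 pos [632.1  57.   -5.8] shift [-0.1 -0.8 -0.8] turn [-0.0032 -0.0003 -0.0022] F [-4.1 -0.3  2.5] w 84.8
```

>>> {"api": "play_rows", "payload": {"series": [[0,0,-0.0015,0,0,0,0.085],[0,0,-0.0015,0,0,0,0.085]]}}

```text
clock: 15.45
position: [633.6, 57.1, -5.9]
ee_rot: [-0.468, -0.527, 0.532, 0.47]
contact_force: [-10.0, 1.0, 8.1]
gripper_width: 85.1
```

>>> {"api": "play_rows", "payload": {"series": [[0,0,-0.0015,0,0,0,0.085],[0,0,-0.0015,0,0,0,0.085]]}}

```text
clock: 15.65
position: [633.4, 57.0, -5.8]
ee_rot: [-0.466, -0.524, 0.534, 0.472]
contact_force: [-7.9, -0.2, 5.5]
gripper_width: 84.8
```

The push has stalled at the predicted TCP of 633 mm with about 10 N, so the tray is against the stop. Backing off and looking.

>>> {"api": "play_rows", "payload": {"series": [[0,0,0.004,0,0,0,0.085],[0,0,0.01,-0.01,0,0,0.085],[0,0,0.02,0,0,0,0.085],[0,0,0.03,0,0,0,0.085],[0,-0.02,0.03,0,0,0,0.085],[0,-0.04,0.03,0,0,0,0.085],[0,-0.04,0.03,0,0,0,0.085],[0,-0.04,0.03,0,0,0,0.085],[0,-0.04,0,0,0,0,0.085],[0,0,0,0,0,0,0.085]]}}

```text
clock: 16.65
position: [459.0, 39.0, 179.9]
ee_rot: [0.476, 0.542, -0.519, -0.458]
contact_force: [1.1, 0.3, -0.6]
gripper_width: 84.9
```

```bash
python3 g.py 633 57 -5 .121;python3 -c "
from h import *
snap('scene','scene12');snap('side','side12');snap('wrist','wrist12')
a=load('scene12')['color'][170:320,170:320,::-1];b=load('side12')['color'][140:290,160:310,::-1]
cv2.imwrite('pics/fin.png',cv2.resize(np.hstack([cv2.resize(i,None,fx=2.6,fy=2.6,interpolation=cv2.INTER_CUBIC) for i in(a,b)]),None,fx=1,fy=1))
d=load('wrist12');cv2.imwrite('pics/fin2.png',d['color'][:,:,::-1])"
```

```text
t 16.65 pos [459.   39.  179.9] shift [  -4.9  191.9 -167.1] turn [0.0414 0.0061 0.0038] F [ 1.1  0.3 -0.6] w 84.9
```

View pics/fin.png

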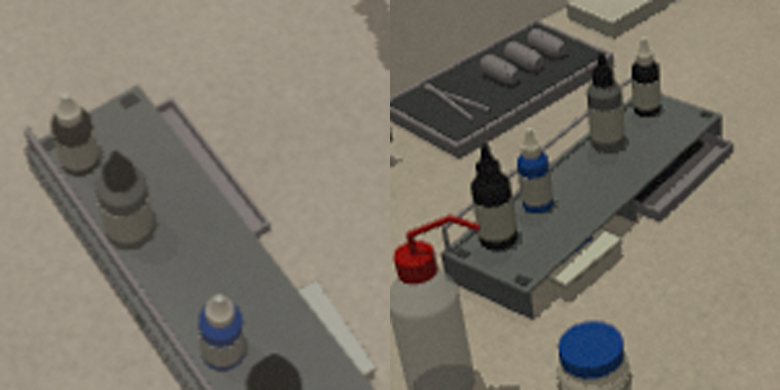

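View pics/fin2.png

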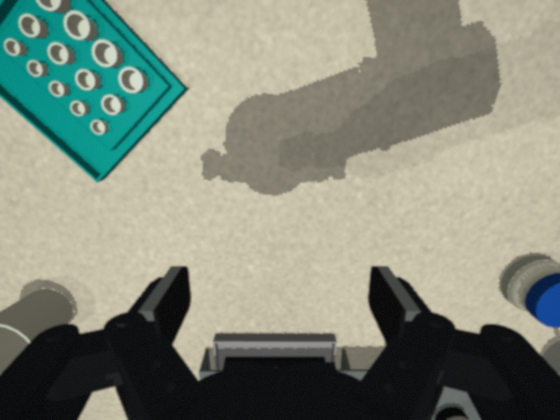

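Run:
```python
from h import *
a=.121;O=np.array([713.1,154.4]);Rm=np.array([[np.cos(a),-np.sin(a)],[np.sin(a),np.cos(a)]])
def r(f,p,k,x0,y0,z=14):
    d=load(f);return ((onz(d,p[0]/k+x0-.4,p[1]/k+y0-.4,z)[:2]-O)@Rm).round(1)
A=r('scene12',(171,103),2.6,170,170);B=r('scene12',(268,229),2.6,170,170);print(A,B,'yaw',-(B-A)[0]/(B-A)[1])
A=r('side12',(732-390,146),2.6,160,140);B=r('side12',(656-390,211),2.6,160,140);print('side',A,B,-(B-A)[0]/(B-A)[1])
A=r('wrist12',(217,334),1,0,0);B=r('wrist12',(334,335),1,0,0);print('wrist',A,B,-(B-A)[0]/(B-A)[1])
c0,c1=load('scene0')['color'].astype(int),load('scene12')['color'].astype(int)
for n,(x0,y0,x1,y1) in dict(inks=(180,195,250,270),inks2=(240,275,295,345),box=(292,280,315,315),cup=(185,115,222,160),jar=(350,290,395,335),wash=(338,345,380,395)).items(): print(n,np.abs(c1-c0)[y0:y1,x0:x1].mean().round(2))
```

```text
[ -75.5 -158.8] [-75.1 -10.6] yaw -0.002699055330634316
side [ -80.2 -158.1] [-73.5 -14.6] -0.0466898954703833
wrist [ -92.3 -157.3] [-91.2 -17.7] -0.007879656160458411
inks 4.36
inks2 2.89
box 3.53
cup 3.23
jar 3.16
wash 3.12
```

```bash
python3 -c "
from bench import *
job_done();print(read_state()['clock'])"
```

```text
the job is handed in; nothing more can be done
the job is handed in; nothing more can be done
```

The ink-cup tray is in the empty bay against its stop lip, and I handed the job in at about 17 s on the robot's clock. The hand-in gave no verdict.

I squared the tray by pushing its front wall with the open fingertips and corrected about 8 mm sideways with shut fingers on its right wall. Then I slid it in at about 60–70 mm/s, slowing near the end. The push stalled about where I predicted for a home tray, at about 10 N, and I backed the arm well clear.

Last checks:
- **Depth and sideways position:** the scene view puts the tray's middle at about x = -11 mm and y = -85 mm in the riser frame. Home is -13 and -87.
- **Squareness:** the scene view gives about 0.003 rad off square and the wrist view 0.008 rad.
- **Bystanders:** the bottles, box, jar and wash bottle look in place in the last pictures. I checked the cup only by comparing before and after pictures. That comparison differed slightly more around the right-hand bottles, where the tray used to be in view.

Two readings disagreed:
- **Side view:** a coarse reading of two corners gave 0.047 rad off square, close to the 0.06 limit. I put this down to coarse corner picking and did not re-measure it.
- **Wrist view:** it put the tray's front wall about 14 mm too far forward of the expected line. It had read about 6 mm the same way earlier, so I did not use it for depth.

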